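# Pack and press a freshly glued plaque in the jig

## Robot

A 6-joint arm with a two-finger parallel gripper is mounted at the origin on the work surface. World frame = base frame: x ahead of the robot, y to its left, z up, the work surface at z = 0. Lengths are in m, angles in rad, forces in N, time in s.
With the tool pointing down it reaches from about 0.375 to 0.975 m from the base axis. Payload 3.8 kg.
Tool frame: the origin (TCP) lies at the very end of the fingers, on their centre line; the grasp point (between the pads) lies 19 mm behind it (r.pinch_z is the distance from the TCP to the grasp point, in m); z points along the fingers, y is the direction in which the jaws open and shut (so a half turn about z gives the same grasp; the last joint's range is limited). The gripper opens to 85 mm and grips with 20 to 120 N. Pads are 22 mm wide; open, the fingers measure 114 mm over their backs; the gripper's body (76 mm by 85 mm) begins 54 mm behind the grasp point. The pads swing forward as they close: fully open they stand 13 mm farther back than shut.
Start: joints at [-1.336, 0.264, 1.604, -0, 1.274, -0.037], TCP at [0.181, -0.65, 0.231] pointing down, gripper open.
Joint ranges: [-2.63, 2.63], [-0.94, 2.18], [0.31, 2.57], [-1.31, 4.45], [0, 2.66], [-2.55, 2.55]. Speed limits (rad/s): [2.57, 2.57, 3.14, 3.14, 3.14, 3.14].

## Interface

Orientations are given as a unit quaternion [x, y, z, w].
In Python, from bench import sense, imaging, workorder, r gives the robot as it stands. The module is installed in compiled form; this text tells all that it offers.
- The arm moves only by the tool play_rows, never from a script. Its argument "motion" is one flat list of numbers, 7 for each row, row after row: the closure, from -1 (fully open) to 1 (shut), then the shift along the tool's x, y, z normalised to -1 to 1, where 1 is 0.02 m, then the turn, a rotation vector about the tool's x, y, z normalised to -1 to 1, where 1 is 8 degrees. In form: [claw, dx, dy, dz, ax, ay, az, claw, dx, dy, dz, ax, ay, az, ...]. A call has 1 to 10 rows; each row shifts and turns the commanded pose from where the row before left it, along the tool's axes as they then stand; what a row does not reach is not made up. A row lasts 1/8 s, in which the tool goes at most 62.5 mm and 10.7 degrees, less where a joint would pass 70% of its speed; a pose out of reach is approached as far as the arm can. A call with a number of a shift or a turn outside -1 to 1 is refused whole. A call with a gripper value outside its range is refused whole. The fingers move at their own pace and stop on an object; the grip force is fixed at half the most. Time passes only in rows, so rows that do not move let the fingers close. It gives the time, the measured TCP pose, the force and the opening at its end, in the units of the state.
- sense(): the state, without advancing time (a new reading comes with each control period).
- imaging.capture(name): name is "side" or "top"; returns a dict with "image" (400x640x3 uint8, red, green, blue), "range_z" (400x640 float32, m along the optical axis (not along the pixel's ray), 0 where there is no reading), "mtx" (3x3 intrinsics, pixels), "R" (3x3) and "t" (3): a world point X has camera coordinates R X + t. Camera axes: x right, y down, z forward; pixel columns grow to the right and rows downward; lengths in m; the calibration is good to about 2 mm. A picture is of the moment at which its call begins.
- workorder.finish_job(): hands the job in, once; it reports no verdict.
The state is a dict: "t": time; "joints": joint angles; "joint_velocities": joint speeds; "tau": joint torques, N m; "eef_pos": TCP position; "tcp_rot": TCP orientation; "force": force on the tool from outside, world axes, zero at the start; "torque": the same for the moment, N m; "gripper_width": finger opening in m.
Only numpy, scipy, OpenCV 4.12 (cv2) and the standard library are available. Lean on these libraries where they do the work, as an engineer would, in place of code of your own. Each camera call takes 0.05 s, during which the arm holds its last target.

## Task

Stand the blue-and-white plaque on edge in the gluing jig, square against the blue back stop, then stand orange spacers in the gap between it and the jaw, one after another, until the jig's sprung jaw can take up what is left of the gap (spacers not needed stay in the rack). Push the jaw by its red post until you feel the stack close up tight, never with a hard shove, and keep pushing firmly (half a kilogram to a kilogram) to the end: the program ends with the gripper still holding the jaw closed on the upright stack, because the jaw springs back if let go. Leave the other things on the bench alone.

Things in the scene. Friction and masses are not known exactly. Their poses are not given: they have to be found in the camera images.
- jig: aluminium base plate of the gluing jig, fixed, 270 x 130 x 12 mm. Origin: centre of its underside; +x is the way the jaw closes (towards the blue stop), z up. Its top, 12 mm above the origin, is the bed where plaque and spacers stand, thickness along the jig's x, width centred on y = 0 (within 12 mm); no side guides.
- jaw: jaw sliding along the jig's x; open, its frame is the jig's frame; 32 mm of travel in +x to its own end stop. Spring opens it: 1 N open, 2.2 N at full travel, 0.3 N friction. Grey pressing face at x = -30 mm, 40 mm wide, top 59 mm above the bench. Stopped before 32 mm: tight on the stack; at 32 mm: on its own end stop, stack still loose.
- jaw_post (a point): centre of the top of the jaw's red upright post, 24 x 24 mm, sides square to the jig; it rises from the bed to 84 mm above the bench, free to pinch from above over its upper 50 mm; 44 mm clear between post and the back of the jaw face, only a 20 mm wide bar 28 mm high (above the bench) between them
- stop: blue back stop, fixed, at another place along the jig each time; face 40 mm wide, 46 mm high; low foot behind it. Origin: foot of its pressing face, on the bed; x as the jig's. From the open jaw's face to this face: 47 to 80 mm, for the plaque plus one or two spacers, the jaw's travel taking up the rest (it never closes on the plaque alone).
- plaque: the plaque: blue acrylic slab with white faces, 14 mm thick (its x) x 46 mm wide (its y) x 78 mm high, about 75 g; origin: centre of its underside. Starts on edge in a slot of the rack.
- spacer1: orange plastic spacer, 20 mm thick (its x) x 46 mm wide (its y) x 70 mm high, with a full-height grip rib 8 mm thick, 5 mm proud, down the middle of each side edge (56 mm over the ribs), about 65 g; origin: centre of its underside; all three alike. Starts on edge in a slot of the rack; stands by itself on the bed.
- spacer2: orange plastic spacer, 20 mm thick (its x) x 46 mm wide (its y) x 70 mm high, with a full-height grip rib 8 mm thick, 5 mm proud, down the middle of each side edge (56 mm over the ribs), about 65 g; origin: centre of its underside; all three alike. Starts on edge in a slot of the rack; stands by itself on the bed.
- spacer3: orange plastic spacer, 20 mm thick (its x) x 46 mm wide (its y) x 70 mm high, with a full-height grip rib 8 mm thick, 5 mm proud, down the middle of each side edge (56 mm over the ribs), about 65 g; origin: centre of its underside; all three alike. Starts on edge in a slot of the rack; stands by itself on the bed.
- rack: wooden rack fixed to the bench, origin: centre of its underside, base 176 x 70 x 10 mm; four slots 23 mm wide, spaced 38 mm along its x, between dividers 36 mm wide (its y) whose tops are 40 mm above the bench. Plates stand in it at 10 mm above the bench, their x along its x, and can be pinched over their width from above.
- glue: glue bottle, 42 mm wide, 105 mm tall, origin centre of underside; leave alone
- tape: amber tape roll lying flat, 100 mm wide, 24 mm high, origin centre of underside; leave alone
- driver: screwdriver lying on the bench between rack and jig, 170 mm long; leave alone
- tin: tin, 66 mm wide, 90 mm tall, origin centre of underside; leave alone
- carton: small cardboard carton, 100 x 75 x 50 mm, origin centre of underside; leave alone
- mug: white mug, 78 mm wide, 90 mm tall, origin centre of underside; leave alone

How it is judged:
By the outcome, as a careful person would: the job done as asked, in the order asked, and still so for the second after the job is handed in, while the arm keeps its last pose, push and grip.
It also fails if it takes over 72 s, if anything falls off the work surface, if the arm or the gripper's body presses on something with over 40 N, if the wrist force passes 120 N, or if a joint passes its speed limit or range.

## Working session

There is one attempt and no reset: what is moved stays moved. The work goes in short steps, Python scripts to look and compute and a tool call to move; the robot and the scene stay as the last step left them, time stands still between calls to the robot, and variables do not carry over. Pictures are saved under pics/ and viewed, and the job is handed in when it is done.

Besides the shell and the picture viewer there is one more tool, called after "Request:" by a JSON object that holds its "api" and its "payload". play_rows: Moves the arm, as the interface text tells. Its arguments: {"type":"object","properties":{"motion":{"type":"array"}},"required":["motion"]}

```bash
mkdir -p pics; python3 - <<'E'
from bench import sense, imaging, workorder, r
import cv2,numpy as np
s=sense()
for k,v in s.items(): print(k,np.round(v,4))
for n in("top","side"):
    d=imaging.capture(n); cv2.imwrite(f"pics/{n}0.png",d["image"][:,:,::-1]); np.savez(f"{n}0.npz",**d)
    print(n,d["mtx"],d["R"],d["t"],-d["R"].T@d["t"])
E
```

```text
t 0.0
joints [-1.3359  0.2648  1.6054  0.      1.2737 -0.0369]
joint_velocities [ 0.001  -0.0008 -0.0007 -0.0002  0.0023  0.0016]
tau [ 1.00000e-04 -5.15113e+01 -3.67315e+01 -0.00000e+00  1.30000e-02
  0.00000e+00]
eef_pos [ 0.181  -0.6495  0.2299]
tcp_rot [ 9.908e-01  1.355e-01 -1.000e-04 -1.100e-03]
force [ 0.4382 -0.5854 -0.1319]
torque [ 0.0156  0.027  -0.0277]
gripper_width 0.0849
top [[460.02916709   0.         318.93542168]
 [  0.         460.02916709 198.10894682]
 [  0.           0.           1.        ]] [[ 0.0701993  -0.99752543 -0.00388353]
 [-0.96931106 -0.06729322 -0.23644806]
 [ 0.23560162  0.02036284 -0.97163637]] [-0.01578926  0.59257737  1.22962803] [ 2.85797840e-01 -9.12469425e-04  1.33480377e+00]
side [[362.68777023   0.         315.99877396]
 [  0.         362.68777023 199.63115539]
 [  0.           0.           1.        ]] [[-0.88174893 -0.47170048  0.00418143]
 [-0.32999824  0.6104826  -0.72000844]
 [ 0.33707564 -0.63624654 -0.69395271]] [0.50472472 0.21767324 1.04958677] [0.16308214 0.77298911 0.88297968]
```

View pics/top0.png

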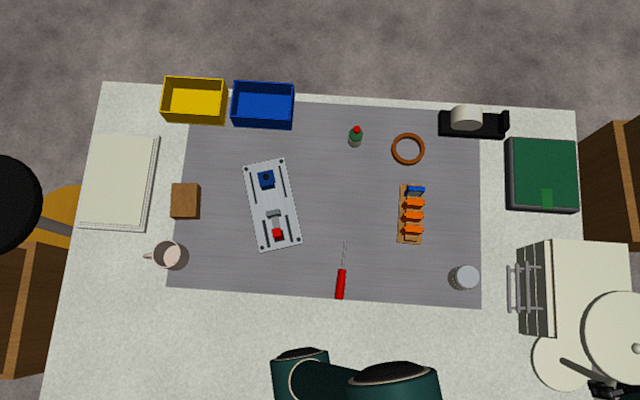

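View pics/side0.png

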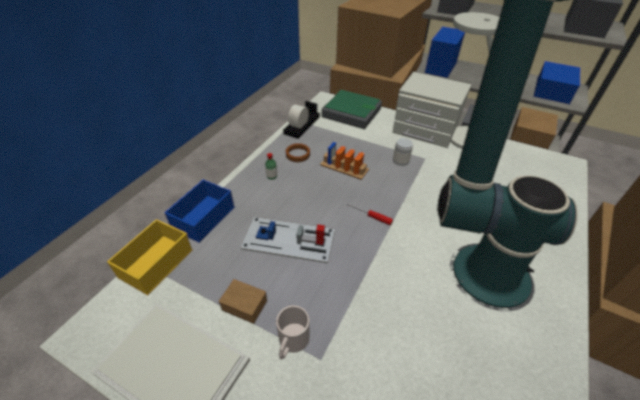

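The top view shows the jig at about (272,205) with its stop at (266,180) and its red post at (278,234). The rack is at (410,214) with the plaque at its far end (415,189). The screwdriver lies at (342,270).

```bash
python3 - <<'E'
import cv2,numpy as np
im=cv2.imread("pics/top0.png")
a=cv2.resize(im[150:260,230:315],None,fx=6,fy=6,interpolation=cv2.INTER_CUBIC)[:600]
b=cv2.resize(im[170:255,380:440],None,fx=7,fy=7,interpolation=cv2.INTER_CUBIC)
cv2.imwrite("pics/jig.png",cv2.resize(im[155:255,235:310],None,fx=6,fy=6,interpolation=cv2.INTER_CUBIC)); cv2.imwrite("pics/rack.png",b)
E
```

```text
(no output)
```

View pics/jig.png

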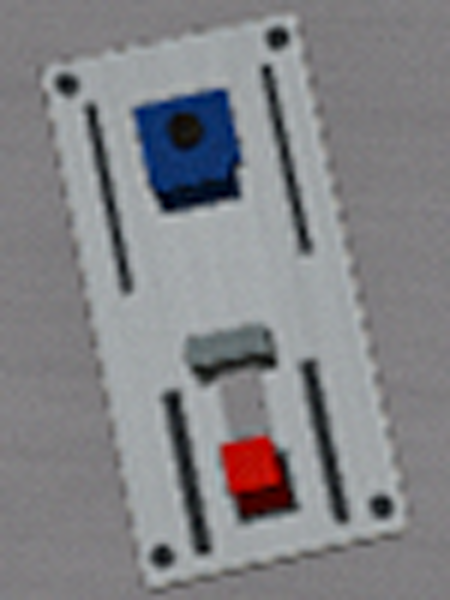

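View pics/rack.png

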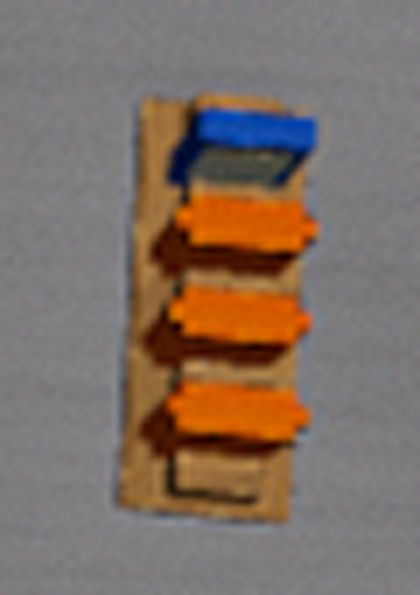

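```bash
cat > h.py <<'E'
import numpy as np,cv2
def load(n): return dict(np.load(n))
def world(d):
    h,w=d["range_z"].shape; u,v=np.meshgrid(np.arange(w),np.arange(h)); K=d["mtx"]; z=d["range_z"]
    P=np.stack([(u-K[0,2])/K[0,0]*z,(v-K[1,2])/K[1,1]*z,z],-1)
    return (P-d["t"])@d["R"]
def ray(d,u,v,zw):
    K=d["mtx"]; c=-d["R"].T@d["t"]; q=np.array([(u-K[0,2])/K[0,0],(v-K[1,2])/K[1,1],1.])@d["R"]
    return c+q*(zw-c[2])/q[2]
def proj(d,X):
    p=np.asarray(X)@d["R"].T+d["t"]; return p[...,:2]/p[...,2:]*[d["mtx"][0,0],d["mtx"][1,1]]+d["mtx"][:2,2]
E
python3 - <<'E'
from h import *
for n in("top","side"):
    d=load(n+"0.npz"); W=world(d); hsv=cv2.cvtColor(d["image"],cv2.COLOR_RGB2HSV); H,S,V=[hsv[...,i].astype(int) for i in range(3)]
    Z=W[...,2]
    # matte bench check
    m=(W[...,0]>.35)&(W[...,0]<.65)&(np.abs(W[...,1])<.05); print(n,"bench z",np.median(Z[m]),Z[m].std())
    for nm,hm in dict(red=((H<5)|(H>175)),blue=(H>105)&(H<125),orange=(H>5)&(H<18)).items():
        mm=hm&(S>150)&(V>100)&(Z>0.03)&(Z<.12)&(W[...,0]>.3)&(W[...,0]<.75)&(np.abs(W[...,1])<.4)
        k,lab,st,ce=cv2.connectedComponentsWithStats(mm.astype(np.uint8))
        for i in range(1,k):
            if st[i,4]<8: continue
            q=W[lab==i]; top=q[q[:,2]>np.percentile(q[:,2],95)-.008]
            print(n,nm,st[i,4],ce[i].round(1),"all z",q[:,2].min().round(4),q[:,2].max().round(4),"top",len(top),top.mean(0).round(4),cv2.minAreaRect((top[:,:2]*1000).astype(np.float32)))
E
```

```text
top bench z -0.0012485178366189807 0.00439498854908103
top red 72 [276.4 232.2] all z 0.041 0.0879 top 67 [0.4852 0.1364 0.0824] ((485.24237060546875, 136.56857299804688), (22.470569610595703, 21.29705047607422), 16.985187530517578)
top blue 48 [266.1 182.4] all z 0.0508 0.0651 top 32 [0.6312 0.1815 0.0578] ((631.255859375, 180.93643188476562), (11.77878189086914, 35.03799057006836), 11.11055850982666)
top blue 74 [416.3 188.2] all z 0.0819 0.0918 top 73 [ 0.6358 -0.2451  0.0867] ((635.968017578125, -244.88528442382812), (44.90137481689453, 14.279175758361816), 88.48373413085938)
top orange 232 [192.2 200.9] all z 0.0371 0.0555 top 217 [0.5646 0.3894 0.0482] ((569.3046264648438, 387.98077392578125), (98.84069061279297, 24.14767837524414), 0.9845423698425293)
top orange 140 [414.3 201.1] all z 0.0317 0.0845 top 115 [ 0.5987 -0.2426  0.0783] ((598.38720703125, -242.4454803466797), (54.354793548583984, 20.12917709350586), 88.89114379882812)
top orange 8 [417.5 208.6] all z 0.0306 0.0588 top 2 [ 0.589  -0.2647  0.0538] ((588.9708251953125, -264.67437744140625), (1.0915318727493286, 0.0),
[... 825 characters left out ...]
4] all z 0.0834 0.091 top 16 [ 0.6355 -0.2421  0.0875] ((636.9019165039062, -239.5785675048828), (42.39583206176758, 9.08860969543457), 87.35382843017578)
side blue 18 [270.4 226.3] all z 0.0569 0.0623 top 18 [0.6301 0.1863 0.0588] ((631.12158203125, 185.09390258789062), (10.982603073120117, 28.359115600585938), 20.032024383544922)
side orange 139 [344.  153.9] all z 0.0358 0.0846 top 90 [ 0.5791 -0.2349  0.0804] ((579.5177001953125, -235.57931518554688), (52.79452896118164, 55.24506759643555), 82.57221221923828)
side orange 76 [357.2 158.8] all z 0.0363 0.0864 top 42 [ 0.5234 -0.2344  0.0809] ((522.81494140625, -236.23524475097656), (51.63895034790039, 18.237138748168945), 85.1566162109375)
```

```bash
python3 - <<'E'
from h import *
for n in("top","side"):
    d=load(n+"0.npz"); W=world(d); hsv=cv2.cvtColor(d["image"],cv2.COLOR_RGB2HSV); H,S,V=[hsv[...,i].astype(int) for i in range(3)]
    reg=(W[...,0]>.35)&(W[...,0]<.75)&(W[...,1]>.05)&(W[...,1]<.3)
    print(n,np.percentile(V[reg],[5,25,50,75,95]))
    m=(reg&(V>165)).astype(np.uint8); 
    m=cv2.morphologyEx(m,cv2.MORPH_CLOSE,np.ones((3,3)))
    c=max(cv2.findContours(m,cv2.RETR_EXTERNAL,cv2.CHAIN_APPROX_NONE)[0],key=cv2.contourArea)[:,0]
    p=np.array([ray(d,u,v,.012)[:2] for u,v in c])
    rc=cv2.minAreaRect((p*1000).astype(np.float32)); print(rc)
    # rack wood outline
    # fit box by optimizing: median edges in rotated frame
    best=None
    for a in np.radians(np.arange(8,26,.25)):
        q=p@np.array([[np.cos(a),-np.sin(a)],[np.sin(a),np.cos(a)]])
        lo,hi=q.min(0),q.max(0); e=np.minimum(np.minimum(abs(q[:,0]-lo[0]),abs(q[:,0]-hi[0])),np.minimum(abs(q[:,1]-lo[1]),abs(q[:,1]-hi[1]))).mean()
        if best is None or e<best[0]: best=(e,np.degrees(a),(hi-lo)*1000,np.array([[np.cos(a),-np.sin(a)],[np.sin(a),np.cos(a)]])@((lo+hi)/2))
    print(best)
    b,a,sz,cc=best; a=np.radians(a); ex=np.array([np.cos(a),np.sin(a)])
    # profile of points along jig x
    q=(W[...,:2]-cc)@np.array([[ex[0],-ex[1]],[ex[1],ex[0]]])
    for x0 in np.arange(-.12,.12,.004):
        mm=(q[...,0]>=x0)&(q[...,0]<x0+.004)&(abs(q[...,1])<.015); 
        if n=="top" and mm.any(): print(round(x0+.002,3),np.median(W[...,2][mm]).round(4),W[...,2][mm].max().round(4),mm.sum())
E
```

```text
top [101. 125. 128. 144. 172.]
((581.5394897460938, 164.93325805664062), (263.99395751953125, 125.130859375), 16.860185623168945)
(np.float64(0.0025853072010901743), np.float64(17.0), array([264.22095671, 125.26364418]), array([0.58147764, 0.16516324]))
-0.118 0.0085 0.0127 15
-0.114 0.0231 0.0774 35
-0.11 0.0759 0.0866 34
-0.106 0.0819 0.0879 13
-0.102 0.0817 0.0874 18
-0.098 0.0809 0.0856 16
-0.094 0.0818 0.0878 16
-0.09 0.0821 0.0855 12
-0.086 0.014 0.0164 3
-0.082 0.0106 0.0153 3
-0.078 0.0209 0.0295 9
-0.074 0.023 0.0266 9
-0.07 0.0233 0.0301 16
-0.066 0.0248 0.0293 15
-0.062 0.0247 0.0316 13
-0.058 0.025 0.0293 14
-0.054 0.0245 0.0305 15
-0.05 0.0253 0.0298 13
-0.046 0.031 0.0599 33
-0.042 0.0557 0.0614 26
-0.038 0.0566 0.0598 11
-0.034 0.0561 0.0605 16
-0.03 0.0563 0.0578 6
-0.018 0.0105 0.0132 12
-0.014 0.0117 0.0136 12
-0.01 0.0107 0.0157 15
-0.006 0.0092 0.0138 14
-0.002 0.0101 0.0132 12
0.002 0.0088 0.0154 11
0.006 0.0098 0.0134 16
0.01 0.0114 0.0131 13
0.014 0.0096 0.0144 13
0.018 0.0103 0.0169 14
0.022 0.0093 0.0147 14
0.026 0.0099 0.013 11
0.03 0.0096 0.0136 13
0.034 0.0095 0.012 16
0.038 0.0092 0.0138 12
0.042 0.0257 0.0579 30
0.046 0.035 0.0608 42
0.05 0.0554 0.0598 13
0.054 0.056 0.0628 16
0.058 0.0559 0.0609 9
0.062 0.0514 0.053 3
0.07 0.0218 0.0368 4
0.074 0.0224 0.0324 16
0.078 0.0243 0.0321 15
0.082 0.0271 0.0341 11
0.086 0.0218 0.0325 11
0.09 0.0206 0.0264 7
0.094 0.0195 0.023 15
0.098 0.0193 0.0225 13
0.102 0.0132 0.0154 5
0.106 0.0118 0.017 13
0.11 0.0094 0.0138 9
0.114 0.0098 0.0136 14
0.118 0.0094 0.0138 12
side [ 95. 133. 136. 139. 173.]
((590.6444091796875, 169.78579711914062), (241.952392578125, 119.91004943847656), 17.287254333496094)
(np.float64(0.015213670105133288), np.float64(16.75), array([242.46964213, 119.92664454]), array([0.59041547, 0.16959193]))
```

```bash
cat >> h.py <<'E'
def plan(target,yaw=None,s=None):
    from bench import sense
    s=s or sense(); q=s["tcp_rot"]; p=np.array(s["eef_pos"])
    from scipy.spatial.transform import Rotation as Ro
    R=Ro.from_quat(q).as_matrix()
    if yaw is not None:
        Rt=np.array([[np.cos(yaw),np.sin(yaw),0],[np.sin(yaw),-np.cos(yaw),0],[0,0,-1]])
        rv=np.degrees(Ro.from_matrix(R.T@Rt).as_rotvec())/8
        print("turn units",rv.round(3)); print("shift in NEW frame",(Rt.T@(np.array(target)-p)/.02).round(3))
    print("shift now frame",(R.T@(np.array(target)-p)/.02).round(3))
    print("t",s["t"],"pos",p.round(4),"toolx yaw",np.degrees(np.arctan2(R[1,0],R[0,0])).round(2),"zaxis",R[:,2].round(4),"F",np.round(s["force"],2),"w",round(s["gripper_width"],4))
E
python3 - <<'E'
from h import *
d=load("top0.npz"); W=world(d)
a=np.radians(17); cc=np.array([.5815,.165]); ex=np.array([np.cos(a),np.sin(a)]);ey=np.array([-ex[1],ex[0]])
qx=(W[...,:2]-cc)@ex; qy=(W[...,:2]-cc)@ey
def st(n,m): print(n,m.sum(),"x",np.percentile(qx[m],[10,50,90]).round(4),"y",np.percentile(qy[m],[5,50,95]).round(4))
Z=W[...,2]
st("stopface",(qx>.03)&(qx<.056)&(abs(qy)<.03)&(Z>.02)&(Z<.048))
st("stoptop",(qx>.03)&(qx<.07)&(abs(qy)<.03)&(Z>.052))
st("jawtop",(qx>-.06)&(qx<-.02)&(abs(qy)<.03)&(Z>.05))
st("post",(qx>-.13)&(qx<-.08)&(abs(qy)<.03)&(Z>.078))
for u,v in((355,128),(355,145),(344,242),(340,298)): print(ray(d,u,v,.0 if u>350 else .01).round(3))
plan([.636,-.243,.19],np.radians(-2.3))
E
```

```text
stopface 36 x [0.0433 0.0443 0.0455] y [-0.0178 -0.0014  0.0184]
stoptop 73 x [0.0442 0.0517 0.0578] y [-0.0159  0.0038  0.0203]
jawtop 76 x [-0.044  -0.0384 -0.0321] y [-0.0156  0.0022  0.0195]
post 75 x [-0.1098 -0.1012 -0.0916] y [-0.0089  0.002   0.013 ]
[ 0.84  -0.069  0.   ]
[ 0.785 -0.072  0.   ]
[ 0.482 -0.055  0.01 ]
[ 0.322 -0.053  0.01 ]
turn units [-1.500e-02  2.000e-03  2.234e+00]
shift in NEW frame [ 21.913 -21.225   2.004]
shift now frame [ 27.37  -13.47    2.033]
t 0.1 pos [ 0.1811 -0.6496  0.2301] toolx yaw 15.57 zaxis [-5.e-04  2.e-03 -1.e+00] F [-0.81  0.35 -0.62] w 0.0856
```

Request:
{"api": "play_rows", "payload": {"motion": [-1,0,0,0.67,0,0,0.75,-1,0,0,0.67,0,0,0.74,-1,0,0,0.67,0,0,0.74,-1,1,-0.97,0,0,0,0,-1,1,-0.97,0,0,0,0,-1,1,-0.97,0,0,0,0,-1,1,-0.97,0,0,0,0,-1,1,-0.97,0,0,0,0,-1,1,-0.97,0,0,0,0,-1,1,-0.97,0,0,0,0]}}

```text
t: 1.35
eef_pos: [0.328, -0.5183, 0.1915]
tcp_rot: [1.0, -0.019, 0.0, -0.0]
force: [0.1, -0.5, 0.1]
gripper_width: 0.0853
```

Request:
{"api": "play_rows", "payload": {"motion": [-1,1,-0.97,0,0,0,0,-1,1,-0.97,0,0,0,0,-1,1,-0.97,0,0,0,0,-1,1,-0.97,0,0,0,0,-1,1,-0.97,0,0,0,0,-1,1,-0.97,0,0,0,0,-1,1,-0.97,0,0,0,0,-1,1,-0.97,0,0,0,0,-1,1,-0.97,0,0,0,0,-1,1,-0.97,0,0,0,0]}}

```text
t: 2.6
eef_pos: [0.5349, -0.332, 0.1915]
tcp_rot: [1.0, -0.019, 0.0, -0.0]
force: [0.1, -0.5, -0.0]
gripper_width: 0.0853
```

Request:
{"api": "play_rows", "payload": {"motion": [-1,1,-0.97,0,0,0,0,-1,1,-0.97,0,0,0,0,-1,1,-0.97,0,0,0,0,-1,0.9,-0.9,0,0,0,0,-1,0.9,-0.9,0,0,0,0,-1,0,0,0,0,0,0]}}

```text
t: 3.35
eef_pos: [0.6351, -0.2418, 0.1911]
tcp_rot: [1.0, -0.018, 0.0, -0.0]
force: [-0.9, -0.7, 0.3]
gripper_width: 0.0854
```

```bash
python3 - <<'E'
from h import *
from bench import imaging,sense
plan([.636,-.243,.19],np.radians(-2.3))
print(np.round(sense()["joints"],3))
for n in("top","side"):
    d=imaging.capture(n); np.savez(n+"1.npz",**d)
    p=proj(d,np.array(sense()["eef_pos"])); print(n,p)
    u,v=int(p[0]),int(p[1])
    c=d["image"][v-50:v+50,u-50:u+50,::-1]; cv2.imwrite(f"pics/{n}1.png",cv2.resize(c,None,fx=5,fy=5,interpolation=cv2.INTER_CUBIC))
E
```

```text
turn units [-0.002 -0.002  0.024]
shift in NEW frame [0.05  0.056 0.054]
shift now frame [0.05  0.056 0.054]
t 3.35 pos [ 0.6351 -0.2418  0.1911] toolx yaw -2.11 zaxis [ 3.e-04  3.e-04 -1.e+00] F [-0.87 -0.67  0.3 ] w 0.0854
[-0.401  0.298  1.636  0.     1.207  1.207]
top [423.51290345 178.36549259]
side [333.37374426 121.33065042]
```

View pics/top1.png

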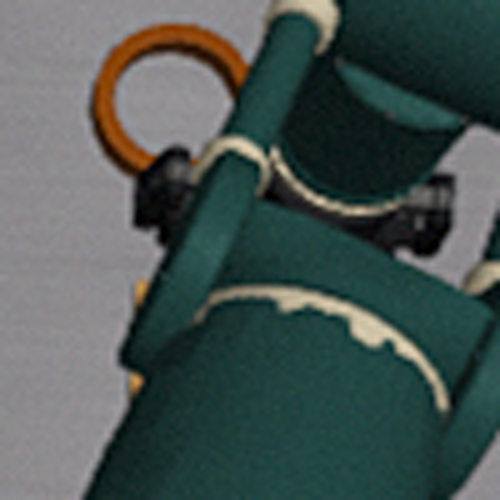

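View pics/side1.png

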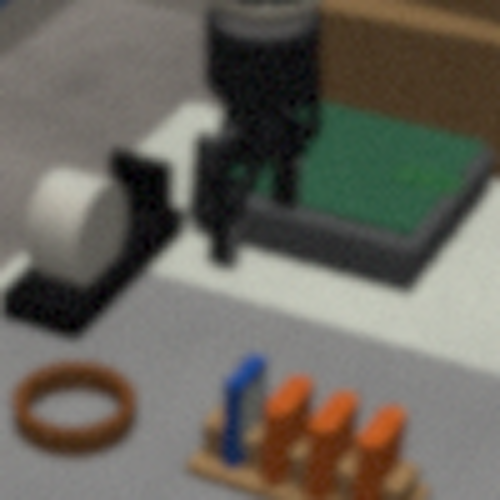

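The side view shows both fingertips straddling the projected TCP (crop (220,260) and (285,205)), so that camera agrees with the robot. The gripper is above the plaque, so I am descending.

Request:
{"api": "play_rows", "payload": {"motion": [-1,0.05,0.06,1,0,0,0,-1,0,0,1,0,0,0,-1,0,0,1,0,0,0,-1,0,0,1,0,0,0,-1,0,0,1,0,0,0,-1,0,0,1,0,0,0,-1,0,0,1,0,0,0,-1,0,0,0.45,0,0,0,1,0,0,0,0,0,0,1,0,0,0,0,0,0]}}

```text
t: 4.7
eef_pos: [0.6354, -0.2453, 0.043]
tcp_rot: [1.0, -0.02, 0.001, 0.0]
force: [0.4, -0.0, 0.1]
gripper_width: 0.0517
```

Request:
{"api": "play_rows", "payload": {"motion": [1,0,0,0,0,0,0,1,0,0,0,0,0,0,1,0,0,0,0,0,0]}}

```text
t: 5.08
eef_pos: [0.6355, -0.2454, 0.0434]
tcp_rot: [1.0, -0.02, 0.001, 0.0]
force: [0.6, 0.3, 3.7]
gripper_width: 0.045
```

```bash
python3 - <<'E'
from h import *
from bench import imaging,sense
plan([.636,-.243,.17])
for n in("side",):
    d=imaging.capture(n); np.savez(n+"2.npz",**d)
    c=d["image"][100:200,280:400,::-1]; cv2.imwrite(f"pics/{n}2.png",cv2.resize(c,None,fx=5,fy=5,interpolation=cv2.INTER_CUBIC))
E
```

```text
shift now frame [ 0.032 -0.118 -6.329]
t 5.075 pos [ 0.6355 -0.2454  0.0434] toolx yaw -2.27 zaxis [ 2.1e-03 -9.0e-04 -1.0e+00] F [0.56 0.31 3.74] w 0.045
```

View pics/side2.png

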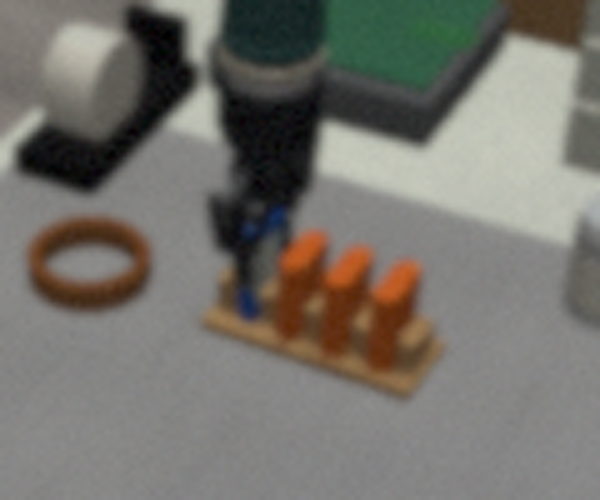

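The plaque is gripped at 45 mm. The arm settled at y = -0.2454, which matches the top camera, so I trust that camera. Next I lift and turn to the jig's yaw.

Request:
{"api": "play_rows", "payload": {"motion": [1,0,0,-1,0,0,0,1,0,0,-1,0,0,0,1,0,0,-1,0,0,0,1,0,0,-1,0,0,0,1,0,0,-1,0,0,-0.8,1,0,0,-1,0,0,-0.8,1,0,0,-0.4,0,0,-0.8,1,0.25,-1,0,0,0,0,1,0.25,-1,0,0,0,0,1,0.25,-1,0,0,0,0]}}

```text
t: 6.38
eef_pos: [0.6307, -0.181, 0.1693]
tcp_rot: [0.989, 0.147, -0.001, -0.001]
force: [-0.4, -0.2, -1.1]
gripper_width: 0.0454
```

Request:
{"api": "play_rows", "payload": {"motion": [1,0.25,-1,0,0,0,0,1,0.25,-1,0,0,0,0,1,0.25,-1,0,0,0,0,1,0.25,-1,0,0,0,0,1,0.25,-1,0,0,0,0,1,0.25,-1,0,0,0,0,1,0.25,-1,0,0,0,0,1,0.25,-1,0,0,0,0,1,0.25,-1,0,0,0,0,1,0.25,-1,0,0,0,0]}}

```text
t: 7.62
eef_pos: [0.621, 0.024, 0.1701]
tcp_rot: [0.989, 0.147, 0.0, 0.0]
force: [0.0, -0.3, -0.8]
gripper_width: 0.0452
```

Request:
{"api": "play_rows", "payload": {"motion": [1,0.25,-1,0,0,0,0,1,0.25,-1,0,0,0,0,1,0.25,-1,0,0,0,0,1,0.25,-1,0,0,0,0,1,0.2,-0.9,0,0,0,0,1,0.2,-0.9,0,0,0,0,1,0,0,0,0,0,0,1,0,0,0,0,0,0]}}

```text
t: 8.62
eef_pos: [0.614, 0.1415, 0.17]
tcp_rot: [0.989, 0.147, -0.0, 0.0]
force: [0.2, -0.4, 0.1]
gripper_width: 0.0452
```

```bash
python3 - <<'E'
from h import *
from bench import imaging,sense
plan([.6102,.1738,.048],np.radians(17))
for n in("top","side",):
    d=imaging.capture(n); np.savez(n+"3.npz",**d)
    c=d["image"][140:260,220:340,::-1] if n=="top" else d["image"][150:280,220:360,::-1]; cv2.imwrite(f"pics/{n}3.png",cv2.resize(c,None,fx=4.5,fy=4.5,interpolation=cv2.INTER_CUBIC))
E
```

```text
turn units [ 0.004  0.001 -0.007]
shift in NEW frame [ 0.288 -1.6    6.102]
shift now frame [ 0.288 -1.604  6.101]
t 8.625 pos [0.614  0.1415 0.17  ] toolx yaw 16.94 zaxis [-1.e-04 -5.e-04 -1.e+00] F [ 0.2  -0.44  0.07] w 0.0452
```

View pics/side3.png

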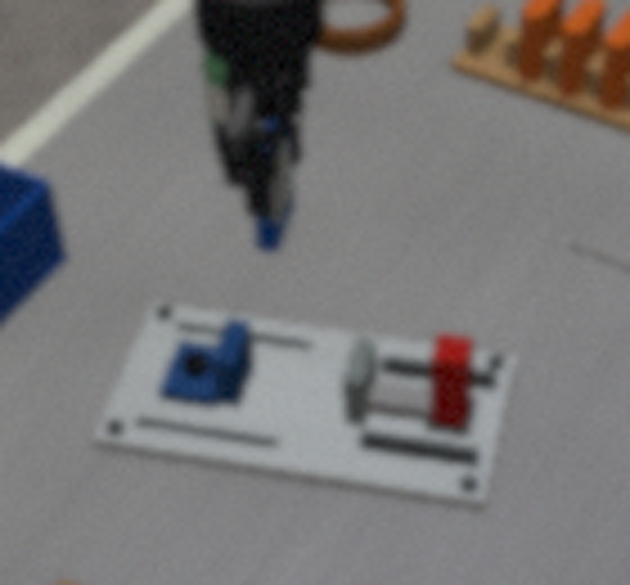

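View pics/top3.png

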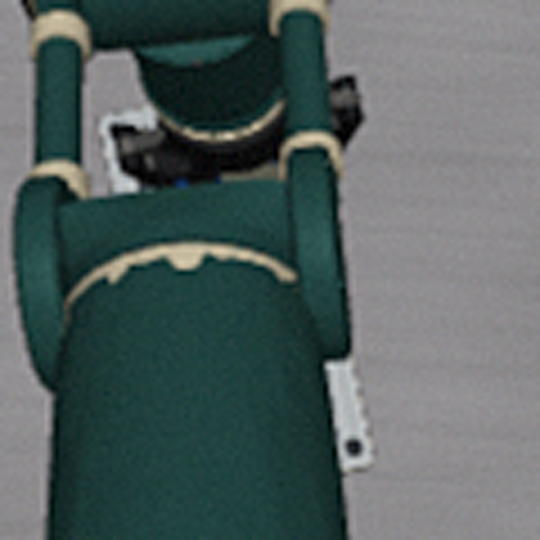

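The side view shows the plaque held upright and clear of the jig, with the stop at crop (235,360). Next I move over and lower it.

Request:
{"api": "play_rows", "payload": {"motion": [1,0.15,-0.8,0,0,0,0,1,0.14,-0.8,0,0,0,0,1,0,0,1,0,0,0,1,0,0,1,0,0,0,1,0,0,1,0,0,0,1,0,0,1,0,0,0,1,0,0,1,0,0,0,1,0,0,0.5,0,0,0,1,0,0,0.4,0,0,0,1,0,0,0,0,0,0]}}

```text
t: 9.98
eef_pos: [0.6102, 0.174, 0.0517]
tcp_rot: [0.989, 0.147, -0.0, 0.0]
force: [-0.3, -0.2, -0.6]
gripper_width: 0.0454
```

```bash
python3 - <<'E'
from h import *
from bench import imaging,sense
plan([.6102,.1738,.048],np.radians(17))
for n in("side",):
    d=imaging.capture(n); np.savez(n+"4.npz",**d)
    c=d["image"][180:280,230:350,::-1]; cv2.imwrite(f"pics/{n}4.png",cv2.resize(c,None,fx=6,fy=6,interpolation=cv2.INTER_CUBIC))
E
```

```text
turn units [-0.     0.004 -0.009]
shift in NEW frame [-0.001  0.01   0.186]
shift now frame [-0.001  0.01   0.186]
t 9.975 pos [0.6102 0.174  0.0517] toolx yaw 16.93 zaxis [-5.e-04 -1.e-04 -1.e+00] F [-0.28 -0.15 -0.59] w 0.0454
```

View pics/side4.png

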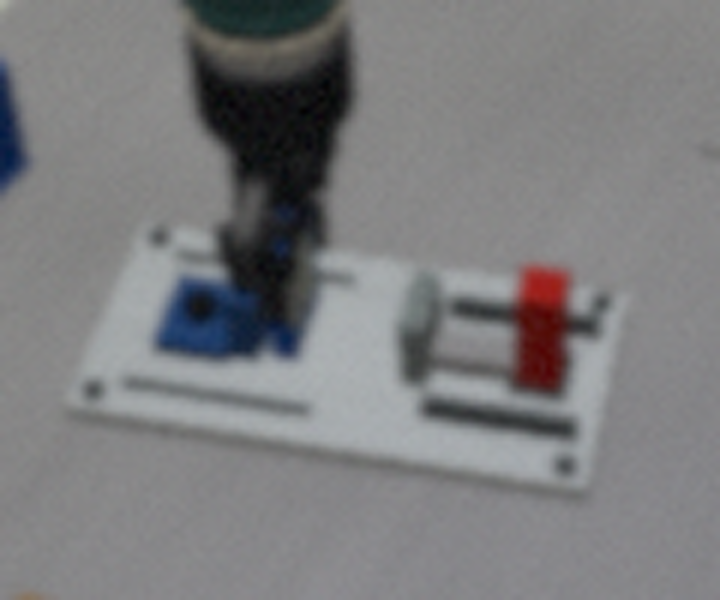

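The plaque is in front of the stop with a small gap (crop (265,345)). I am lowering it to about 2 mm above the bed and easing toward the stop.

Request:
{"api": "play_rows", "payload": {"motion": [1,0,0,0.2,0,0,0,1,0.1,0,0,0,0,0,1,0.1,0,0,0,0,0,1,0.06,0,0,0,0,0,1,0,0,0,0,0,0]}}

```text
t: 10.65
eef_pos: [0.6155, 0.1756, 0.0482]
tcp_rot: [0.989, 0.147, 0.0, -0.0]
force: [-0.3, -0.8, -0.5]
gripper_width: 0.0452
```

Request:
{"api": "play_rows", "payload": {"motion": [1,0.05,0,0,0,0,0,1,0,0,0,0,0,0]}}

```text
t: 10.9
eef_pos: [0.6163, 0.1759, 0.0481]
tcp_rot: [0.989, 0.147, 0.0, -0.0]
force: [-0.4, 0.2, -0.7]
gripper_width: 0.0452
```

Request:
{"api": "play_rows", "payload": {"motion": [1,0.05,0,0,0,0,0,1,0,0,0,0,0,0]}}

```text
t: 11.15
eef_pos: [0.6169, 0.176, 0.048]
tcp_rot: [0.989, 0.147, -0.0, 0.0]
force: [0.1, -0.3, -0.2]
gripper_width: 0.0454
```

Request:
{"api": "play_rows", "payload": {"motion": [1,0.05,0,0,0,0,0,1,0,0,0,0,0,0]}}

```text
t: 11.4
eef_pos: [0.6169, 0.1761, 0.0478]
tcp_rot: [0.989, 0.147, -0.001, 0.0]
force: [-5.1, -1.5, 2.2]
gripper_width: 0.0452
```

Contact with the stop reads about 5 N at jig x of about 0.037, as predicted. Next I lower to the bed.

Request:
{"api": "play_rows", "payload": {"motion": [1,-0.02,0,0.06,0,0,0,1,0,0,0.04,0,0,0,1,0,0,0,0,0,0]}}

```text
t: 11.78
eef_pos: [0.6169, 0.1761, 0.0457]
tcp_rot: [0.989, 0.147, -0.001, 0.0]
force: [-4.9, -1.4, 2.2]
gripper_width: 0.0453
```

Request:
{"api": "play_rows", "payload": {"motion": [1,0,0,0.04,0,0,0,1,0,0,0,0,0,0]}}

```text
t: 12.02
eef_pos: [0.6169, 0.1761, 0.0454]
tcp_rot: [0.989, 0.147, -0.001, 0.0]
force: [-6.2, -1.9, 4.8]
gripper_width: 0.0451
```

Request:
{"api": "play_rows", "payload": {"motion": [1,-0.03,0,0,0,0,0,-1,0,0,0,0,0,0,-1,0,0,0,0,0,0,-1,0,0,0,0,0,0,-1,0,0,0,0,0,0]}}

```text
t: 12.65
eef_pos: [0.6175, 0.1762, 0.0453]
tcp_rot: [0.989, 0.147, 0.0, -0.0]
force: [0.4, 0.1, 0.4]
gripper_width: 0.0852
```

```bash
python3 - <<'E'
from h import *
from bench import imaging,sense
plan([.5987,-.2426,.17],np.radians(-2.3))
for n in("side",):
    d=imaging.capture(n); np.savez(n+"5.npz",**d)
    c=d["image"][180:280,230:350,::-1]; cv2.imwrite(f"pics/{n}5.png",cv2.resize(c,None,fx=6,fy=6,interpolation=cv2.INTER_CUBIC))
E
```

```text
turn units [-1.000e-03 -4.000e-03  2.404e+00]
shift in NEW frame [-0.099 20.963 -6.233]
shift now frame [-6.995 19.76  -6.237]
t 12.65 pos [0.6175 0.1762 0.0453] toolx yaw 16.93 zaxis [ 6.e-04  2.e-04 -1.e+00] F [0.44 0.08 0.36] w 0.0852
```

View pics/side5.png

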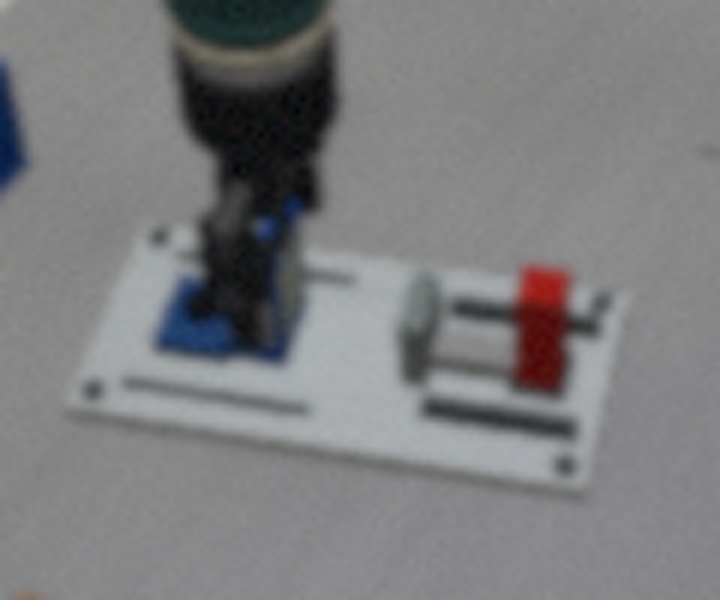

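The fingers are open (85 mm) and the plaque stands upright against the stop. Next I lift and go back for the first spacer.

Request:
{"api": "play_rows", "payload": {"motion": [-1,0,0,-1,0,0,0,-1,0,0,-1,0,0,0,-1,0,0,-1,0,0,0,-1,0,0,-1,0,0,0,-1,0,0,-1,0,0,0.8,-1,0,0,-1,0,0,0.8,-1,0,0,-0.2,0,0,0.8,-1,0,1,0,0,0,0,-1,0,1,0,0,0,0,-1,0,1,0,0,0,0]}}

```text
t: 13.95
eef_pos: [0.6142, 0.1141, 0.1688]
tcp_rot: [1.0, -0.02, -0.001, 0.0]
force: [-0.1, -0.3, -0.2]
gripper_width: 0.0855
```

Request:
{"api": "play_rows", "payload": {"motion": [-1,0,1,0,0,0,0,-1,0,1,0,0,0,0,-1,0,1,0,0,0,0,-1,0,1,0,0,0,0,-1,0,1,0,0,0,0,-1,0,1,0,0,0,0,-1,0,1,0,0,0,0,-1,0,1,0,0,0,0,-1,0,1,0,0,0,0,-1,0,1,0,0,0,0]}}

```text
t: 15.2
eef_pos: [0.6068, -0.085, 0.1693]
tcp_rot: [1.0, -0.02, 0.0, -0.0]
force: [0.9, -0.1, -0.6]
gripper_width: 0.0853
```

```bash
python3 - <<'E'
from h import *
from bench import imaging,sense
plan([.5987,-.2426,.042],np.radians(-2.3))
d=imaging.capture("side"); np.savez("side6.npz",**d)
c=d["image"][180:280,230:350,::-1]; cv2.imwrite("pics/side6.png",cv2.resize(c,None,fx=6,fy=6,interpolation=cv2.INTER_CUBIC))
d=imaging.capture("top"); np.savez("top6.npz",**d)
c=d["image"][150:260,230:345,::-1]; cv2.imwrite("pics/top6.png",cv2.resize(c,None,fx=5,fy=5,interpolation=cv2.INTER_CUBIC))
E
```

```text
turn units [-0.    -0.     0.004]
shift in NEW frame [-0.09   7.891  6.363]
shift now frame [-0.095  7.891  6.363]
t 15.2 pos [ 0.6068 -0.085   0.1693] toolx yaw -2.27 zaxis [ 0.  0. -1.] F [ 0.9  -0.09 -0.64] w 0.0853
```

View pics/side6.png

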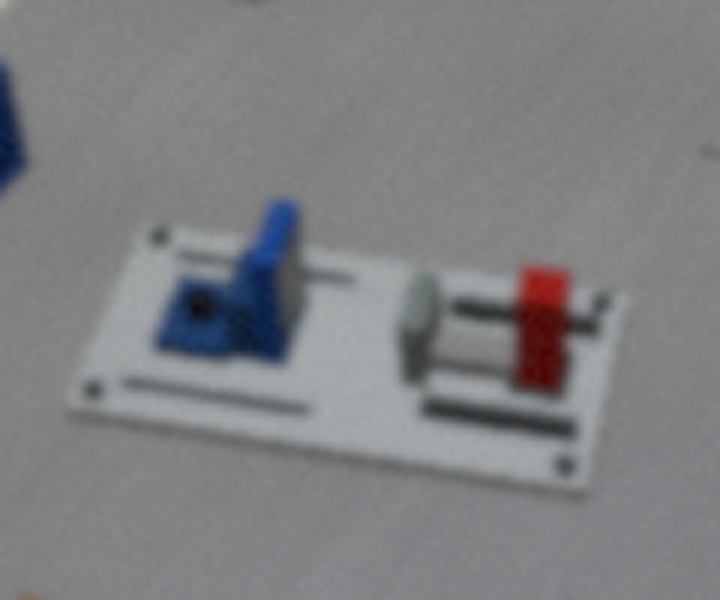

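View pics/top6.png

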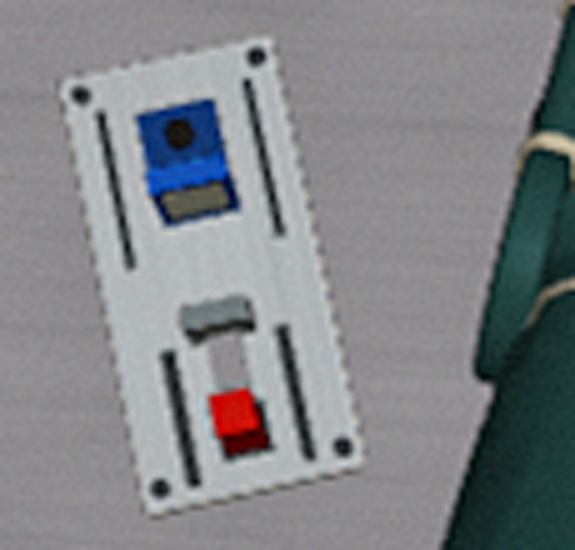

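Both views show the plaque upright and square against the stop (top crop (192,180)). On to spacer 1.

Request:
{"api": "play_rows", "payload": {"motion": [-1,0,1,0,0,0,0,-1,0,1,0,0,0,0,-1,0,1,0,0,0,0,-1,0,1,0,0,0,0,-1,0,1,0,0,0,0,-1,0,1,0,0,0,0,-1,-0.1,1,0,0,0,0,-1,0,0.89,0,0,0,0,-1,0,0,0.8,0,0,0,-1,0,0,0.8,0,0,0]}}

```text
t: 16.55
eef_pos: [0.5983, -0.2409, 0.1358]
tcp_rot: [1.0, -0.02, -0.0, -0.0]
force: [0.3, 0.7, 0.5]
gripper_width: 0.0853
```

```bash
python3 - <<'E'
from h import *
plan([.5987,-.2426,.042],np.radians(-2.3))
d=load("top6.npz"); W=world(d); hsv=cv2.cvtColor(d["image"],cv2.COLOR_RGB2HSV)
m=(hsv[...,0]>105)&(hsv[...,0]<125)&(hsv[...,1]>150)&(W[...,2]>.08)&(W[...,1]>.1)&(W[...,1]<.25)&(W[...,2]<.1)
q=W[m]; print(len(q),q.mean(0),cv2.minAreaRect((q[:,:2]*1000).astype(np.float32)))
E
```

```text
turn units [-0.005  0.005  0.002]
shift in NEW frame [0.025 0.086 4.689]
shift now frame [0.028 0.089 4.689]
t 16.55 pos [ 0.5983 -0.2409  0.1358] toolx yaw -2.28 zaxis [-7.e-04  8.e-04 -1.e+00] F [0.29 0.73 0.55] w 0.0853
115 [0.70155843 0.17577395 0.08561428] ((771.2249145507812, 190.3792266845703), (119.71639251708984, 331.7115478515625), 89.33373260498047)
```

Request:
{"api": "play_rows", "payload": {"motion": [-1,0.02,0.06,1,0,0,0,-1,0,0,1,0,0,0,-1,0,0,1,0,0,0,-1,0,0,1,0,0,0,-1,0,0,0.7,0,0,0,1,0,0,0,0,0,0,1,0,0,0,0,0,0,1,0,0,0,0,0,0,1,0,0,0,0,0,0]}}

```text
t: 17.68
eef_pos: [0.5994, -0.2426, 0.044]
tcp_rot: [1.0, -0.02, 0.001, 0.0]
force: [-1.0, 0.1, -0.4]
gripper_width: 0.055
```

```bash
python3 - <<'E'
from h import *
plan([.5987,-.2426,.042],np.radians(-2.3))
E
```

```text
turn units [ 0.003 -0.007  0.004]
shift in NEW frame [-0.033  0.     0.098]
shift now frame [-0.033  0.     0.098]
t 17.675 pos [ 0.5994 -0.2426  0.044 ] toolx yaw -2.27 zaxis [ 1.e-03 -5.e-04 -1.e+00] F [-1.01  0.07 -0.38] w 0.055
```

Spacer 1 is gripped at 55 mm over the ribs. Now lift, turn and carry it.

Request:
{"api": "play_rows", "payload": {"motion": [1,0,0,-1,0,0,0,1,0,0,-1,0,0,0,1,0,0,-1,0,0,0,1,0,0,-1,0,0,0,1,0,0,-1,0,0,-0.8,1,0,0,-1,0,0,-0.8,1,0,0,-0.3,0,0,-0.8,1,0.3,-1,0,0,0,0,1,0.3,-1,0,0,0,0,1,0.3,-1,0,0,0,0]}}

```text
t: 18.92
eef_pos: [0.5982, -0.1776, 0.1687]
tcp_rot: [0.989, 0.147, -0.001, -0.0]
force: [-0.3, 0.0, -1.5]
gripper_width: 0.0553
```

Request:
{"api": "play_rows", "payload": {"motion": [1,0.3,-1,0,0,0,0,1,0.3,-1,0,0,0,0,1,0.3,-1,0,0,0,0,1,0.3,-1,0,0,0,0,1,0.3,-1,0,0,0,0,1,0.3,-1,0,0,0,0,1,0.3,-1,0,0,0,0,1,0.3,-1,0,0,0,0,1,0.3,-1,0,0,0,0,1,0.3,-1,0,0,0,0]}}

```text
t: 20.18
eef_pos: [0.5979, 0.0304, 0.1693]
tcp_rot: [0.989, 0.147, 0.0, -0.0]
force: [0.6, 0.0, -1.9]
gripper_width: 0.055
```

Request:
{"api": "play_rows", "payload": {"motion": [1,0.3,-1,0,0,0,0,1,0.3,-1,0,0,0,0,1,0.3,-1,0,0,0,0,1,0.3,-1,0,0,0,0,1,0.3,-1,0,0,0,0,1,0.3,-1,0,0,0,0,1,0.3,-0.75,0,0,0,0,1,0,0,0,0,0,0]}}

```text
t: 21.18
eef_pos: [0.5989, 0.1717, 0.1693]
tcp_rot: [0.989, 0.148, 0.0, 0.0]
force: [-0.2, 0.2, -1.9]
gripper_width: 0.0547
```

```bash
python3 - <<'E'
from h import *
plan([.5997,.1706,.052],np.radians(17))
E
```

```text
turn units [ 0.001 -0.001  0.004]
shift in NEW frame [0.024 0.063 5.864]
shift now frame [0.023 0.062 5.864]
t 21.175 pos [0.5989 0.1717 0.1693] toolx yaw 17.03 zaxis [ 2.e-04 -0.e+00 -1.e+00] F [-0.22  0.15 -1.86] w 0.0547
```

Request:
{"api": "play_rows", "payload": {"motion": [1,-0.08,0.06,1,0,0,0,1,0,0,1,0,0,0,1,0,0,1,0,0,0,1,0,0,1,0,0,0,1,0,0,1,0,0,0,1,0,0,0.5,0,0,0,1,0,0,0.35,0,0,0,1,0,0,0,0,0,0]}}

```text
t: 22.18
eef_pos: [0.5975, 0.1688, 0.052]
tcp_rot: [0.989, 0.147, -0.0, 0.0]
force: [0.3, -0.5, -0.7]
gripper_width: 0.0548
```

```bash
python3 - <<'E'
from h import *
from bench import imaging
plan([.5997,.1706,.046],np.radians(17))
d=imaging.capture("side"); np.savez("side7.npz",**d)
c=d["image"][180:280,230:350,::-1]; cv2.imwrite("pics/side7.png",cv2.resize(c,None,fx=6,fy=6,interpolation=cv2.INTER_CUBIC))
E
```

```text
turn units [-0.     0.002 -0.008]
shift in NEW frame [ 0.131 -0.055  0.302]
shift now frame [ 0.131 -0.055  0.302]
t 22.175 pos [0.5975 0.1688 0.052 ] toolx yaw 16.94 zaxis [-3.e-04 -1.e-04 -1.e+00] F [ 0.29 -0.47 -0.66] w 0.0548
```

View pics/side7.png

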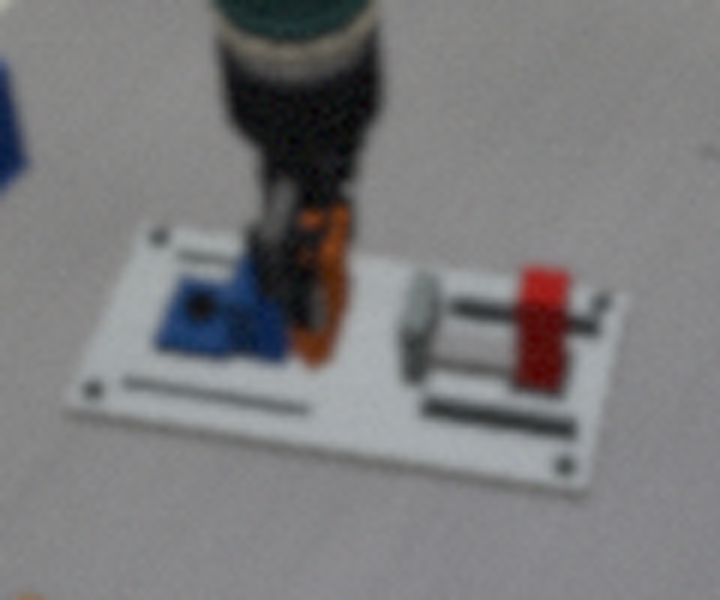

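Spacer 1 is lowering in just in front of the plaque (crop (315,340)). I am setting it on the bed while easing forward.

Request:
{"api": "play_rows", "payload": {"motion": [1,0.06,-0.05,0.15,0,0,0,1,0.06,0,0.05,0,0,0,1,0,0,0.05,0,0,0,1,0,0,0.05,0,0,0,1,0,0,0,0,0,0]}}

```text
t: 22.85
eef_pos: [0.5994, 0.1704, 0.0462]
tcp_rot: [0.989, 0.147, -0.0, 0.0]
force: [1.1, -0.8, -0.8]
gripper_width: 0.0549
```

Request:
{"api": "play_rows", "payload": {"motion": [1,0.03,0,0.03,0,0,0,1,0,0,0,0,0,0]}}

```text
t: 23.1
eef_pos: [0.6002, 0.1706, 0.0459]
tcp_rot: [0.989, 0.147, -0.0, -0.0]
force: [-0.5, -0.2, 1.9]
gripper_width: 0.0549
```

Request:
{"api": "play_rows", "payload": {"motion": [1,0.02,0,0.02,0,0,0,-1,0,0,0,0,0,0,-1,0,0,0,0,0,0,-1,0,0,0,0,0,0,-1,0,0,0,0,0,0,-1,0,0,-0.5,0,0,0,-1,0,0,-1,0,0,0,-1,0,0,-1,0,0,0,-1,0,0,-1,0,0,0,-1,0,0,-1,0,0,0]}}

```text
t: 24.35
eef_pos: [0.6009, 0.1708, 0.1375]
tcp_rot: [0.989, 0.147, 0.001, -0.0]
force: [0.2, -0.1, 0.3]
gripper_width: 0.0854
```

```bash
python3 - <<'E'
from h import *
plan([.5606,-.2405,.17],np.radians(-2.3))
E
```

```text
turn units [-1.000e-03 -1.000e-02  2.404e+00]
shift in NEW frame [-1.189 20.629 -1.626]
shift now frame [-7.916 19.086 -1.636]
t 24.35 pos [0.6009 0.1708 0.1375] toolx yaw 16.93 zaxis [ 1.4e-03  4.0e-04 -1.0e+00] F [ 0.18 -0.08  0.33] w 0.0854
```

Request:
{"api": "play_rows", "payload": {"motion": [-1,0,0,-0.8,0,0,0.8,-1,0,0,-0.6,0,0,0.8,-1,0,0,0,0,0,0.8,-1,-0.06,1,0,0,0,0,-1,-0.06,1,0,0,0,0,-1,-0.06,1,0,0,0,0,-1,-0.06,1,0,0,0,0,-1,-0.06,1,0,0,0,0,-1,-0.06,1,0,0,0,0,-1,-0.06,1,0,0,0,0]}}

```text
t: 25.6
eef_pos: [0.5865, 0.0297, 0.1633]
tcp_rot: [1.0, -0.02, 0.0, 0.0]
force: [0.7, -0.8, -0.5]
gripper_width: 0.0854
```

Request:
{"api": "play_rows", "payload": {"motion": [-1,-0.06,1,0,0,0,0,-1,-0.06,1,0,0,0,0,-1,-0.06,1,0,0,0,0,-1,-0.06,1,0,0,0,0,-1,-0.06,1,0,0,0,0,-1,-0.06,1,0,0,0,0,-1,-0.06,1,0,0,0,0]}}

```text
t: 26.48
eef_pos: [0.5725, -0.1098, 0.1633]
tcp_rot: [1.0, -0.02, 0.0, 0.0]
force: [0.6, -0.7, -0.3]
gripper_width: 0.0853
```

```bash
python3 - <<'E'
from h import *
from bench import imaging
plan([.5606,-.2405,.042],np.radians(-2.3))
d=imaging.capture("side"); np.savez("side8.npz",**d)
c=d["image"][180:280,230:350,::-1]; cv2.imwrite("pics/side8.png",cv2.resize(c,None,fx=6,fy=6,interpolation=cv2.INTER_CUBIC))
d=imaging.capture("top"); np.savez("top8.npz",**d)
c=d["image"][150:260,230:345,::-1]; cv2.imwrite("pics/top8.png",cv2.resize(c,None,fx=5,fy=5,interpolation=cv2.INTER_CUBIC))
W=world(d); hsv=cv2.cvtColor(d["image"],cv2.COLOR_RGB2HSV)
for nm,lo,hi,z0 in(("blue",105,125,.08),("or",5,18,.072)):
  m=(hsv[...,0]>lo)&(hsv[...,0]<hi)&(hsv[...,1]>150)&(W[...,2]>z0)&(W[...,1]>.1)&(W[...,1]<.25)&(W[...,2]<.1)&(W[...,0]<.68)
  q=W[m]; print(nm,len(q),q.mean(0),cv2.minAreaRect((q[:,:2]*1000).astype(np.float32)), ((q.mean(0)[:2]-[.5815,.165])@[[.9563,-.2924],[.2924,.9563]]).round(4))
E
```

```text
turn units [ 0.    -0.     0.004]
shift in NEW frame [-0.334  6.556  6.064]
shift now frame [-0.338  6.556  6.064]
t 26.475 pos [ 0.5725 -0.1098  0.1633] toolx yaw -2.27 zaxis [ 0. -0. -1.] F [ 0.62 -0.71 -0.29] w 0.0853
blue 72 [0.61708445 0.17440415 0.088101  ] ((617.5446166992188, 174.38604736328125), (14.13408374786377, 42.721458435058594), 17.966415405273438) [ 0.0368 -0.0014]
or 137 [0.60028189 0.16870156 0.07975608] ((601.1272583007812, 168.0476837158203), (22.829036712646484, 51.557090759277344), 15.364588737487793) [ 0.019 -0.002]
```

View pics/side8.png

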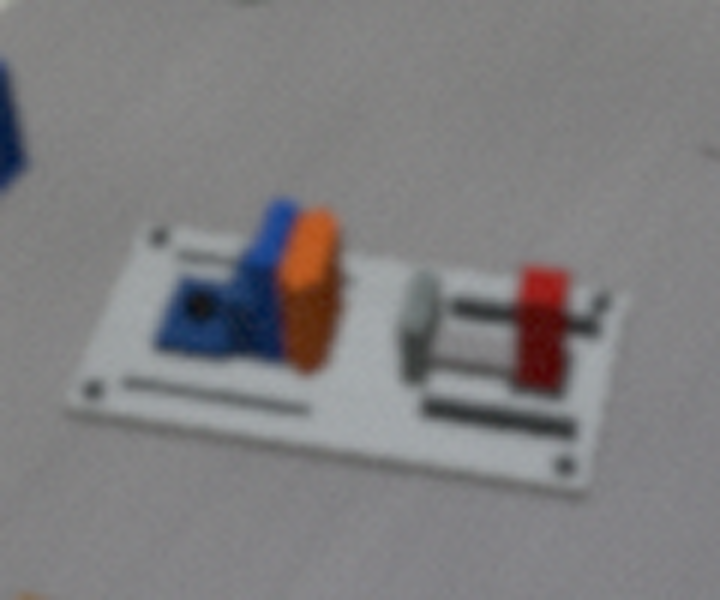

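View pics/top8.png

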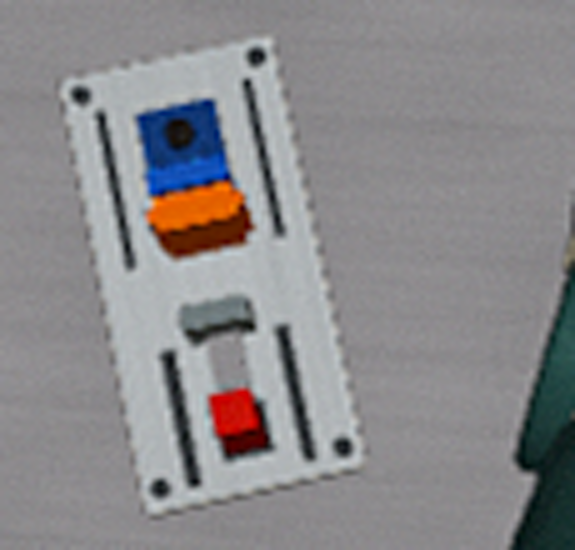

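Plaque and spacer stand square (spacer centre at jig x 0.019). The gap left to the open jaw is about 39 mm, more than its 32 mm of travel, so a second spacer is needed.

Request:
{"api": "play_rows", "payload": {"motion": [-1,-0.06,1,0,0,0,0,-1,-0.06,1,0,0,0,0,-1,-0.06,1,0,0,0,0,-1,-0.06,1,0,0,0,0,-1,-0.06,1,0,0,0,0,-1,-0.03,0.9,0,0,0,0,-1,0,0.62,0,0,0,0,-1,0,0,0.7,0,0,0,-1,0,0,0.7,0,0,0]}}

```text
t: 27.7
eef_pos: [0.5606, -0.238, 0.134]
tcp_rot: [1.0, -0.02, -0.0, -0.0]
force: [-0.1, -0.1, -0.1]
gripper_width: 0.0856
```

```bash
python3 - <<'E'
from h import *
plan([.5606,-.2405,.042],np.radians(-2.3))
E
```

```text
turn units [-0.005  0.005  0.004]
shift in NEW frame [0.005 0.127 4.598]
shift now frame [0.008 0.13  4.598]
t 27.7 pos [ 0.5606 -0.238   0.134 ] toolx yaw -2.27 zaxis [-6.e-04  7.e-04 -1.e+00] F [-0.07 -0.13 -0.08] w 0.0856
```

Request:
{"api": "play_rows", "payload": {"motion": [-1,0,0.1,1,0,0,0,-1,0,0,1,0,0,0,-1,0,0,1,0,0,0,-1,0,0,1,0,0,0,-1,0,0,0.6,0,0,0,1,0,0,0,0,0,0,1,0,0,0,0,0,0,1,0,0,0,0,0,0,1,0,0,0,0,0,0]}}

```text
t: 28.82
eef_pos: [0.5612, -0.2407, 0.044]
tcp_rot: [1.0, -0.02, 0.001, 0.0]
force: [-0.1, 0.2, 1.0]
gripper_width: 0.0546
```

```bash
python3 - <<'E'
from h import *
a=np.radians(17)
plan([.5815-.006*np.cos(a),.165-.006*np.sin(a),.052],a)
E
```

```text
turn units [ 0.005 -0.007 -2.409]
shift in NEW frame [  6.599 -19.102  -0.402]
shift now frame [ -0.073 -20.209  -0.412]
t 28.825 pos [ 0.5612 -0.2407  0.044 ] toolx yaw -2.27 zaxis [ 1.1e-03 -6.0e-04 -1.0e+00] F [-0.14  0.19  1.05] w 0.0546
```

Request:
{"api": "play_rows", "payload": {"motion": [1,0,0,-1,0,0,0,1,0,0,-1,0,0,0,1,0,0,-1,0,0,0,1,0,0,-1,0,0,0,1,0,0,-1,0,0,-0.8,1,0,0,-1,0,0,-0.8,1,0,0,-0.3,0,0,-0.8,1,0.34,-1,0,0,0,0,1,0.34,-1,0,0,0,0,1,0.34,-1,0,0,0,0]}}

```text
t: 30.08
eef_pos: [0.5623, -0.1749, 0.1688]
tcp_rot: [0.989, 0.147, -0.001, -0.0]
force: [-0.2, -0.4, -1.1]
gripper_width: 0.0554
```

Request:
{"api": "play_rows", "payload": {"motion": [1,0.34,-1,0,0,0,0,1,0.34,-1,0,0,0,0,1,0.34,-1,0,0,0,0,1,0.34,-1,0,0,0,0,1,0.34,-1,0,0,0,0,1,0.34,-1,0,0,0,0,1,0.34,-1,0,0,0,0,1,0.34,-1,0,0,0,0,1,0.34,-1,0,0,0,0,1,0.34,-1,0,0,0,0]}}

```text
t: 31.32
eef_pos: [0.5697, 0.0354, 0.1693]
tcp_rot: [0.989, 0.147, 0.0, 0.0]
force: [-0.0, 0.0, -1.6]
gripper_width: 0.0548
```

Request:
{"api": "play_rows", "payload": {"motion": [1,0.34,-1,0,0,0,0,1,0.34,-1,0,0,0,0,1,0.34,-1,0,0,0,0,1,0.34,-1,0,0,0,0,1,0.34,-1,0,0,0,0,1,0.34,-1,0,0,0,0,1,0.1,-0.1,0,0,0,0,1,0,0,0,0,0,0]}}

```text
t: 32.33
eef_pos: [0.5751, 0.1633, 0.1692]
tcp_rot: [0.989, 0.148, -0.0, 0.0]
force: [0.1, -0.7, -0.1]
gripper_width: 0.0548
```

```bash
python3 - <<'E'
from h import *
a=np.radians(17)
plan([.5815-.006*np.cos(a),.165-.006*np.sin(a),.052],a)
E
```

```text
turn units [ 0.003  0.002 -0.004]
shift in NEW frame [0.03  0.01  5.858]
shift now frame [0.031 0.008 5.858]
t 32.325 pos [0.5751 0.1633 0.1692] toolx yaw 16.97 zaxis [-1.e-04 -5.e-04 -1.e+00] F [ 0.14 -0.73 -0.11] w 0.0548
```

Request:
{"api": "play_rows", "payload": {"motion": [1,0.02,0,1,0,0,0,1,0,0,1,0,0,0,1,0,0,1,0,0,0,1,0,0,1,0,0,0,1,0,0,1,0,0,0,1,0,0,0.6,0,0,0,1,0.05,0,0.35,0,0,0,1,0.05,0,0.1,0,0,0,1,0.05,0,0.05,0,0,0,1,0,0,0.05,0,0,0]}}

```text
t: 33.58
eef_pos: [0.5791, 0.1644, 0.0471]
tcp_rot: [0.989, 0.147, 0.001, -0.0]
force: [1.0, 0.5, -0.6]
gripper_width: 0.0551
```

```bash
python3 - <<'E'
from h import *
from bench import imaging
a=np.radians(17)
plan([.5815-.002*np.cos(a),.165-.002*np.sin(a),.046],a)
d=imaging.capture("side"); np.savez("side9.npz",**d)
c=d["image"][180:280,230:350,::-1]; cv2.imwrite("pics/side9.png",cv2.resize(c,None,fx=6,fy=6,interpolation=cv2.INTER_CUBIC))
E
```

```text
turn units [ 0.001 -0.011 -0.008]
shift in NEW frame [0.023 0.006 0.053]
shift now frame [0.023 0.006 0.053]
t 33.575 pos [0.5791 0.1644 0.0471] toolx yaw 16.93 zaxis [ 1.5e-03  4.0e-04 -1.0e+00] F [ 1.01  0.55 -0.56] w 0.0551
```

View pics/side9.png

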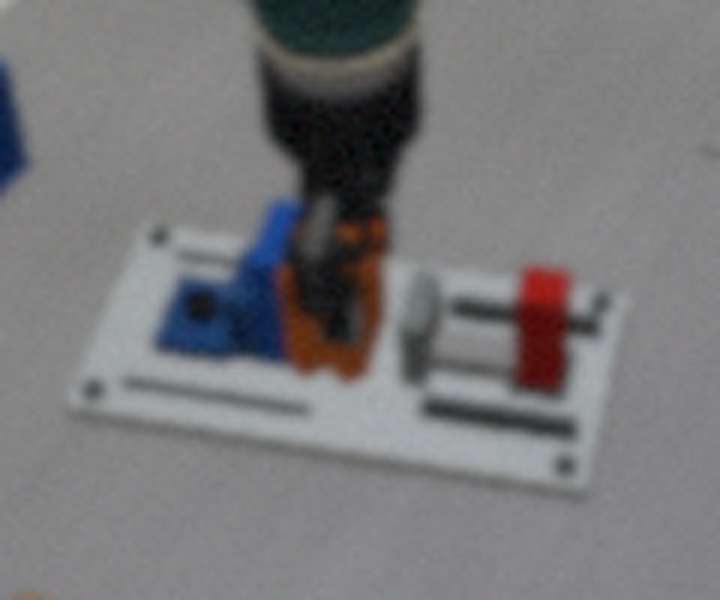

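Spacer 2 is in the gap beside spacer 1 (crop (345,360)). I am lowering it the last millimetre.

Request:
{"api": "play_rows", "payload": {"motion": [1,0,0,0.05,0,0,0,1,0,0,0.03,0,0,0,1,0,0,0,0,0,0]}}

```text
t: 34.0
eef_pos: [0.5788, 0.1643, 0.0459]
tcp_rot: [0.989, 0.147, 0.0, -0.0]
force: [-2.5, -0.4, 5.3]
gripper_width: 0.0545
```

Request:
{"api": "play_rows", "payload": {"motion": [-1,0,0,0,0,0,0,-1,0,0,0,0,0,0,-1,0,0,0,0,0,0,-1,0,0,0,0,0,0,-1,0,0,-0.5,0,0,0,-1,0,0,-1,0,0,0,-1,0,0,-1,0,0,0,-1,0,0,-1,0,0,0,-1,0,0,-1,0,0,0,-1,0,0,-0.5,0,0,0]}}

```text
t: 35.25
eef_pos: [0.5793, 0.1644, 0.1471]
tcp_rot: [0.989, 0.147, 0.001, -0.0]
force: [0.2, 0.1, -0.3]
gripper_width: 0.0856
```

```bash
python3 - <<'E'
from h import *
a=np.radians(17)
plan([.5815-.1005*np.cos(a)-.002*np.sin(a),.165-.1005*np.sin(a)+.002*np.cos(a),.042],a)
E
```

```text
turn units [ 0.001 -0.021 -0.009]
shift in NEW frame [-4.913 -0.096  5.257]
shift now frame [-4.929 -0.091  5.242]
t 35.25 pos [0.5793 0.1644 0.1471] toolx yaw 16.93 zaxis [ 2.9e-03  7.0e-04 -1.0e+00] F [ 0.2   0.09 -0.31] w 0.0856
```

Request:
{"api": "play_rows", "payload": {"motion": [-1,-1,0,0,0,0,0,-1,-1,0,0,0,0,0,-1,-1,0,0,0,0,0,-1,-1,0,0,0,0,0,-1,-0.91,-0.1,0,0,0,0,-1,0,0,0,0,0,0]}}

```text
t: 36.0
eef_pos: [0.4825, 0.1373, 0.1445]
tcp_rot: [0.989, 0.147, -0.0, 0.0]
force: [0.4, 1.0, -0.4]
gripper_width: 0.0853
```

```bash
python3 - <<'E'
from h import *
from bench import imaging
a=np.radians(17)
plan([.5815-.1005*np.cos(a)-.002*np.sin(a),.165-.1005*np.sin(a)+.002*np.cos(a),.042],a)
d=imaging.capture("side"); np.savez("side10.npz",**d)
c=d["image"][180:280,230:350,::-1]; cv2.imwrite("pics/side10.png",cv2.resize(c,None,fx=6,fy=6,interpolation=cv2.INTER_CUBIC))
E
```

```text
turn units [-0.001  0.005 -0.007]
shift in NEW frame [0.112 0.024 5.123]
shift now frame [0.116 0.024 5.123]
t 36.0 pos [0.4825 0.1373 0.1445] toolx yaw 16.94 zaxis [-7.e-04 -1.e-04 -1.e+00] F [ 0.41  0.95 -0.37] w 0.0853
```

View pics/side10.png

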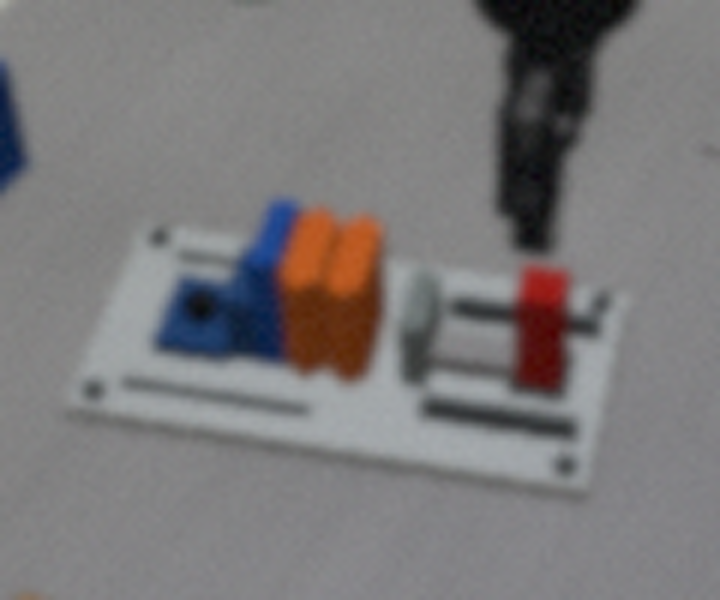

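All three pieces stand upright, close together and square (crop (285–380, 290)). The open gripper is above the red post, so I am descending.

Request:
{"api": "play_rows", "payload": {"motion": [-1,0.11,0.02,1,0,0,0,-1,0,0,1,0,0,0,-1,0,0,1,0,0,0,-1,0,0,1,0,0,0,-1,0,0,0.7,0,0,0,-1,0,0,0.4,0,0,0,-1,0,0,0,0,0,0]}}

```text
t: 36.92
eef_pos: [0.4859, 0.1378, 0.0423]
tcp_rot: [0.989, 0.147, -0.0, 0.0]
force: [0.5, -0.6, 0.3]
gripper_width: 0.0853
```

Request:
{"api": "play_rows", "payload": {"motion": [1,0,0,0,0,0,0,1,0,0,0,0,0,0,1,0,0,0,0,0,0,1,0,0,0,0,0,0,1,0,0,0,0,0,0]}}

```text
t: 37.55
eef_pos: [0.4862, 0.1385, 0.0433]
tcp_rot: [0.989, 0.147, 0.0, -0.001]
force: [-2.4, 4.7, 5.0]
gripper_width: 0.0233
```

Request:
{"api": "play_rows", "payload": {"motion": [1,0,0,0,0,0,0,1,0,0,0,0,0,0]}}

```text
t: 37.8
eef_pos: [0.4862, 0.1385, 0.0433]
tcp_rot: [0.989, 0.147, 0.0, -0.001]
force: [-2.6, 4.7, 5.4]
gripper_width: 0.0232
```

The post is gripped (23–24 mm) with about 5 N of sideways preload. I am relieving that, then closing gently.

Request:
{"api": "play_rows", "payload": {"motion": [1,0,-0.05,-0.04,0,0,0,1,0.1,0,0,0,0,0,1,0.15,0,0,0,0,0,1,0.15,0,0,0,0,0,1,0.15,0,0,0,0,0,1,0.1,0,0,0,0,0,1,0,0,0,0,0,0]}}

```text
t: 38.67
eef_pos: [0.4984, 0.1424, 0.0433]
tcp_rot: [0.989, 0.147, 0.0, 0.0]
force: [-0.8, -1.7, 0.9]
gripper_width: 0.0234
```

```bash
cat > f.py <<'E'
from h import *
from bench import sense
s=sense(); F=np.array(s["force"]); p=np.array(s["eef_pos"])-[.5815,.165,0]
print("t",s["t"],"jig x,y",(p[0]*.9563+p[1]*.2924).round(4),(-p[0]*.2924+p[1]*.9563).round(4),"z",p[2].round(4),"Fx,Fy,Fz",(F[0]*.9563+F[1]*.2924).round(2),(-F[0]*.2924+F[1]*.9563).round(2),F[2].round(2))
E
python3 f.py
```

```text
t 38.675 jig x,y -0.0861 0.0026 z 0.0433 Fx,Fy,Fz -1.23 -1.44 0.86
```

Request:
{"api": "play_rows", "payload": {"motion": [1,0.08,0,0,0,0,0,1,0.08,0,0,0,0,0,1,0,0,0,0,0,0]}}

```text
t: 39.05
eef_pos: [0.5014, 0.1433, 0.0434]
tcp_rot: [0.989, 0.147, 0.0, 0.0]
force: [0.3, -2.6, 0.1]
gripper_width: 0.0236
```

Request:
{"api": "play_rows", "payload": {"motion": [1,0.05,0,0,0,0,0,1,0,0,0,0,0,0]}}

```text
t: 39.3
eef_pos: [0.5022, 0.1435, 0.0434]
tcp_rot: [0.989, 0.147, -0.0, 0.0]
force: [-0.7, -3.8, 0.2]
gripper_width: 0.0236
```

Request:
{"api": "play_rows", "payload": {"motion": [1,0.05,0,0,0,0,0,1,0,0,0,0,0,0]}}

```text
t: 39.55
eef_pos: [0.5031, 0.1438, 0.0433]
tcp_rot: [0.989, 0.147, -0.0, 0.0]
force: [-0.7, -5.1, 0.5]
gripper_width: 0.0232
```

Request:
{"api": "play_rows", "payload": {"motion": [1,0.05,0,0,0,0,0,1,0,0,0,0,0,0]}}

```text
t: 39.8
eef_pos: [0.5041, 0.1441, 0.0434]
tcp_rot: [0.989, 0.147, -0.0, 0.0]
force: [-0.7, -4.6, -0.4]
gripper_width: 0.0235
```

```bash
python3 f.py
```

```text
t 39.8 jig x,y -0.0801 0.0027 z 0.0434 Fx,Fy,Fz -1.98 -4.24 -0.39
```

Request:
{"api": "play_rows", "payload": {"motion": [1,0.05,0.04,0,0,0,0,1,0,0,0,0,0,0]}}

```text
t: 40.05
eef_pos: [0.505, 0.1444, 0.0434]
tcp_rot: [0.989, 0.147, -0.0, -0.0]
force: [-2.7, -0.4, 0.5]
gripper_width: 0.0235
```

Request:
{"api": "play_rows", "payload": {"motion": [1,0.05,0,0,0,0,0,1,0,0,0,0,0,0]}}

```text
t: 40.3
eef_pos: [0.5057, 0.1446, 0.0434]
tcp_rot: [0.989, 0.147, -0.0, -0.0]
force: [-4.7, 0.8, 1.8]
gripper_width: 0.0236
```

```bash
python3 f.py; python3 - <<'E'
from h import *
from bench import imaging
d=imaging.capture("side"); np.savez("side11.npz",**d)
c=d["image"][180:280,230:350,::-1]; cv2.imwrite("pics/side11.png",cv2.resize(c,None,fx=6,fy=6,interpolation=cv2.INTER_CUBIC))
E
```

```text
t 40.3 jig x,y -0.0784 0.0026 z 0.0434 Fx,Fy,Fz -4.24 2.13 1.83
```

View pics/side11.png

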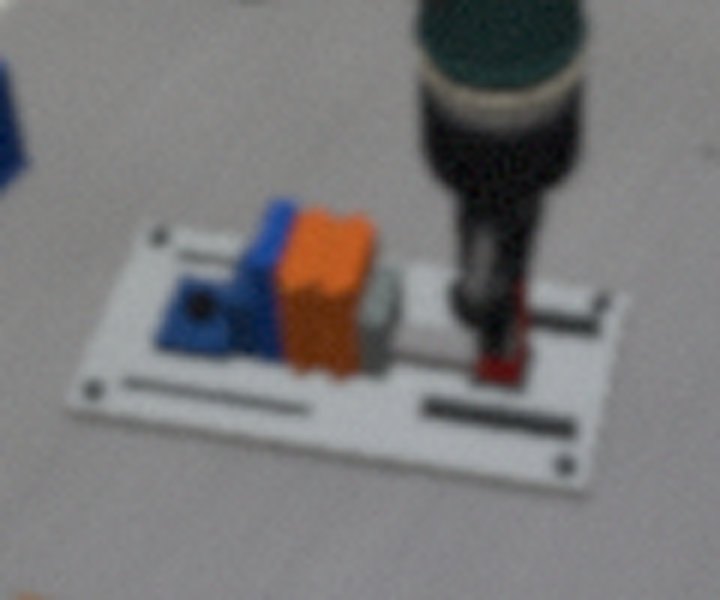

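The stack has closed tight (force rising at about 20.5 mm of jaw travel, well short of 32). I am raising the push to about 8 N.

Request:
{"api": "play_rows", "payload": {"motion": [1,0.04,-0.02,0,0,0,0,1,0,0,0,0,0,0,1,0,0,0,0,0,0]}}

```text
t: 40.72
eef_pos: [0.5057, 0.1446, 0.0434]
tcp_rot: [0.989, 0.147, -0.001, 0.0]
force: [-7.0, -0.3, 4.1]
gripper_width: 0.0234
```

```bash
python3 f.py
```

```text
t 40.725 jig x,y -0.0785 0.0026 z 0.0434 Fx,Fy,Fz -6.76 1.73 4.1
```

Request:
{"api": "play_rows", "payload": {"motion": [1,0.02,0,0,0,0,0,1,0,0,0,0,0,0,1,0,0,0,0,0,0]}}

```text
t: 41.1
eef_pos: [0.5057, 0.1446, 0.0434]
tcp_rot: [0.989, 0.147, -0.002, 0.0]
force: [-8.9, -1.3, 4.6]
gripper_width: 0.0234
```

Request:
{"api": "play_rows", "payload": {"motion": [1,0,0,0,0,0,0,1,0,0,0,0,0,0,1,0,0,0,0,0,0,1,0,0,0,0,0,0,1,0,0,0,0,0,0,1,0,0,0,0,0,0,1,0,0,0,0,0,0,1,0,0,0,0,0,0]}}

```text
t: 42.1
eef_pos: [0.5057, 0.1446, 0.0433]
tcp_rot: [0.989, 0.147, -0.002, 0.0]
force: [-9.2, -1.9, 5.0]
gripper_width: 0.0235
```

```bash
python3 f.py; python3 - <<'E'
from h import *
from bench import imaging
d=imaging.capture("side"); np.savez("side12.npz",**d)
c=d["image"][180:280,230:350,::-1]; cv2.imwrite("pics/side12.png",cv2.resize(c,None,fx=6,fy=6,interpolation=cv2.INTER_CUBIC))
d=imaging.capture("top")
c=d["image"][150:260,230:345,::-1]; cv2.imwrite("pics/top12.png",cv2.resize(c,None,fx=5,fy=5,interpolation=cv2.INTER_CUBIC))
E
python3 f.py
```

```text
t 42.1 jig x,y -0.0785 0.0026 z 0.0433 Fx,Fy,Fz -9.34 0.9 4.95
t 42.2 jig x,y -0.0785 0.0026 z 0.0433 Fx,Fy,Fz -7.78 0.86 5.65
```

View pics/side12.png

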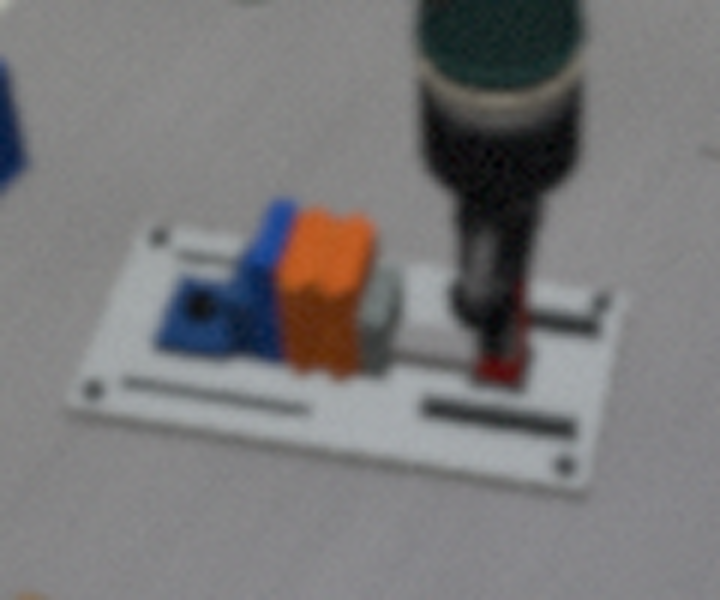

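View pics/top12.png

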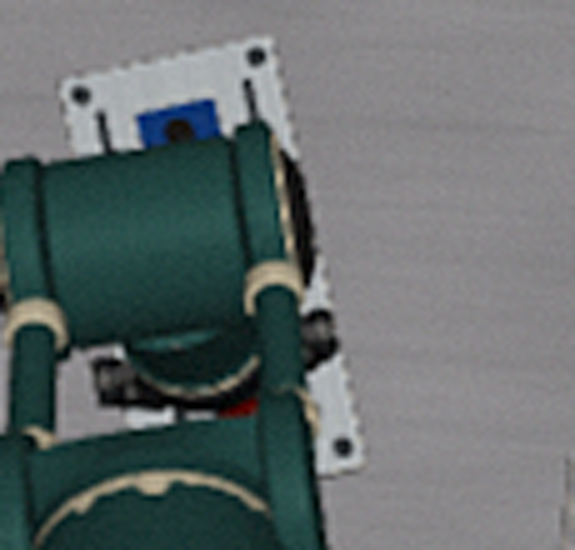

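The stack is tight and upright between jaw and stop, and the push is steady at about 8.5 N. I am handing in.

```bash
python3 -c "
from bench import workorder
print(workorder.finish_job())"; python3 f.py
```

```text
the job is handed in; nothing more can be done
None
the job is handed in; nothing more can be done
```

The job is done and handed in at about 42 s of the 72 s allowed. The gripper is still pinching the red post and holding the jaw closed on the stack.

- **Plaque:** it went onto the bed first, pressed against the blue stop until I felt about 5 N. Both cameras showed it upright and square.
- **Spacers:** I used two. After the first, about 39 mm was left to the jaw, more than its 32 mm of travel. The third spacer stayed in the rack.
- **Jaw:** I closed it slowly, and the stack came tight after about 20.5 mm, well short of its own end stop.
- **Final checks:** the push held for over a second at 8 to 9 N, with single readings between 7.8 and 9.3 N. There was also about 1 N sideways and 5 N upward at the wrist. The last side picture shows plaque, two spacers and jaw face in contact and upright. The top camera could not confirm this, because the arm hid the stack.
- **Disagreement:** the side camera read y positions about 4 mm off the top camera. The gripper's positions when it closed on the pieces matched the top camera to within 2 to 3 mm, so I relied on that one.

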